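# Mount the lamp base on its studs and tip in the nuts

### The arm

A 7-joint arm with a two-finger parallel gripper is mounted at the origin on the work surface. World frame = base frame: x ahead of the robot, y to its left, z up, the work surface at z = 0. Lengths are in mm, angles in rad, forces in N, time in s.
With the tool pointing down it reaches from about 425 to 975 mm from the base axis. Payload 16.7 kg.
Tool frame: the origin (TCP) lies between the finger pads; the fingertips stand 8 mm ahead of it and the grasp point (between the pads) lies 11 mm behind it (r.nose_length is the distance from the TCP to the fingertips, in mm); z points along the fingers, y is the line along which they close (so a half turn about z gives the same grasp; the last joint's range is limited). The gripper opens to 85 mm and grips with 20 to 120 N. Pads are 22 mm wide; open, the fingers measure 114 mm over their backs; the gripper's body (76 mm by 85 mm) begins 54 mm behind the grasp point. The pads swing forward as they close: fully open they stand 13 mm farther back than shut.
Start: joints at [-1.367, 0.426, 0.074, 1.606, -0.034, 1.111, -0.067], TCP at [233.867, 633.153, 239.302] pointing down, gripper open.
Joint ranges: [-2.85, 2.85], [-0.5, 2.14], [-1.23, 1.37], [0.21, 2.46], [-1.02, 4.16], [0.16, 2.05], [-2.73, 2.73]. Speed limits (rad/s): [1.89, 1.89, 2.39, 2.39, 3.01, 3.01, 3.01].

### API

Orientations are given as a unit quaternion [x, y, z, w].
In Python, from plant import r, kinematics, viewer, close_job gives the robot as it stands. Calls block until the motion is done:
- r.move_ptp(position, orientation): joint-space move of the TCP to a pose.
- r.movel(position, orientation=None, velocity=150, guard=None): straight line of the TCP; orientation=None keeps the orientation; velocity is the mean speed in mm/s. With guard (N) it stops when the force on the tool has changed by that much, and returns True; else False.
- r.set_joints(angles): joint-space move.
- r.command_gripper(opening, force=None): opening from 0.0 (shut) to 1.0 (fully open); force is the grip in N (None keeps the last); returns when the fingers have stopped.
- r.pause(seconds).
- kinematics.inverse_kinematics(position, orientation): joint angles nearest the present ones, or None.
- r.observe(): the state.
- viewer.get_image(name): name is "scene" or "top"; returns a dict with "color" (420x560x3 uint8, red, green, blue), "fx", "fy", "cx", "cy" (pixels), "R" (3x3) and "t" (3): a world point X has camera coordinates R X + t. Camera axes: x right, y down, z forward; pixel columns grow to the right and rows downward; lengths in mm; the calibration is good to about 2 mm. A picture is of the moment at which its call begins. There is no depth.
A pose or a line that the arm cannot do raises r.PlanningError and nothing moves.
- close_job(): hands the job in; it is judged then, once.
The state is a dict: "time": time; "joint_pos": joint angles; "qd": joint speeds; "tau": joint torques, N m; "position": TCP position; "orientation": TCP orientation; "contact_force": force on the tool from outside, world axes, zero at the start; "torque": the same for the moment, N m; "gripper_width": opening from 0.0 (shut) to 1.0 (fully open); "grip_force": force on a finger pad.
Only numpy, scipy, OpenCV 4.12 (cv2) and the standard library are available. Lean on these libraries where they do the work, as an engineer would, in place of code of your own. Each camera call takes 0.05 s, during which the arm holds its last target. There are 200 camera calls.

### The job

Pick up the grey lamp base, turn it so that its three holes match the three studs of the practice board, and slide it down until it sits flat on the steel plate. Then swing the lid of the tub on the board fully back past its catch, and only after that tip the tub by its crank pin so that all three domed nuts fall into the mounted lamp base, and swing the tub back down onto its stand, leaving the lid open. Do not disturb the screwdriver, the switch or the junction box lying around.

Things in the scene. Friction and masses are not known exactly. Their poses are not given: they have to be found in the camera images.
- holder (a point): Grip point of the loose grey lamp base (0.3 kg): on the axis of the white lampholder block (36 x 36 mm, flat sides along x and y, top 56 mm above the tray's underside, then a 30 mm collar to 62 mm) that stands in the middle of its tray. The point is 44 mm above the underside. z up. Tray 110 mm (x) by 150 mm (y), walls 28 mm high, 4 mm thick, floor 6 mm.
- hole (a point): Centre of the lamp base's single hole at the underside: 52 mm along +y from the holder point. Three 11 mm through holes in the tray's floor, from the holder point: one at x = 0, y = +52 mm; two at x = +30 and -30, y = -52 mm. It fits the studs only one way round. Axes as for the holder point.
- plate (a point): Centre of the top of the steel plate (85 x 135 mm, 16 mm above the table) on the fixed plywood board (240 x 320 x 12 mm). Axes are the board's: x away from the robot, y left, z up. Studs at x, y = (0, 52), (30, -52), (-30, -52) mm, 8 mm thick, 22 mm high, top 5 mm tapered. Seated, the lamp base has these axes and its holder point is 44 mm straight above this.
- stud (a point): Top of the single stud, the one nearest the tub: 52 mm along the board's +y from the plate's centre and 22 mm above the plate. Axes are the board's.
- pivot (a point): Middle of the tub's pivot axis, along the board's x, 93 mm to +y of the plate point and 78 mm above the table. Board's axes. Runs between two uprights (x to +-40 mm, tops 8 mm above). The level grey tub spans x = +-32.5, y = 0 (pouring lip, 35 mm up) to 90 mm, z = -8 to 35 mm here. Tipping lifts its +y end up and over to the lamp base; the lip swings down over the tray.
- tub (a joint): Tip angle of the tub about the pivot's x axis: 0 = resting level on its stand, 2.1 rad = stop, fully tipped over the lamp base, where everything slides out. It falls back by its weight (about 2 N at the crank pin) when let go.
- crank (a point): Grip point on the tub's crank pin, a round steel pin 10 mm thick, sticking out 77 mm along -x (to the robot) from the tub's near side, at its +y end. It is on the pin's axis, 27 mm from the free end, 55 mm from the tub. With the tub level at (-88, +80, 0) mm in the pivot frame; travels on an 80 mm circle about the pivot axis. The pin may turn in the fingers.
- lid (a joint): Angle of the tub's lid: 0 = shut, 2.6 rad = stop, fully open (leaning back). An over-centre spring hinge: up to about 1.6 rad it pulls the lid shut (about 1 N at the pin), beyond that it pulls it to the open stop and holds it there even while the tub is tipped. A thin spring strut on the +x side of the tub does this.
- lid_hinge (a point): Middle of the lid's hinge axis, along the board's x, on the tub's far (+y) rim: at (0, +90, +35.5) mm in the pivot frame with the tub level. The lid is a clear flat plate, 66 x 88 x 4 mm; this frame turns with the lid.
- lid_pin (a point): Grip point on the lid's pin, a round steel pin 10 mm thick, sticking out 46 mm along +x (away from the robot) from the lid's side at its free edge. On the pin's axis, 25 mm from the free end, 21 mm from the lid. Shut: 82 mm to -y of the hinge axis, 8 mm above it, 121 mm above the table, at x = +54 mm in the pivot frame. Moves on an 82 mm circle up and over to +y.
- nut0_mid (a point): Middle of a loose steel domed nut, 17 mm across flats and 16.5 mm high, 20 g; at the start it lies in the shut tub.
- nut1_mid (a point): Middle of a loose steel domed nut, 17 mm across flats and 16.5 mm high, 20 g; at the start it lies in the shut tub.
- nut2_mid (a point): Middle of a loose steel domed nut, 17 mm across flats and 16.5 mm high, 20 g; at the start it lies in the shut tub.
- driver_grip (a point): Handle of a screwdriver lying on the table beyond the board, a bystander.
- switch_mid (a point): Middle of a white light switch, 75 x 75 x 37 mm, a bystander beyond the board.
- junction_mid (a point): Middle of an open grey junction box, 85 x 85 x 45 mm, a bystander on the left of the board.
Mind the look-alikes: they are no part of the job. What is shaped like the part that bears holder but yellow is not meant.

How it is judged (in metres and radians):
On the way, in this order (a step that is already met when the one before it is completed fails the run):
1. the lamp base sits flat on the plate, its holes on all three studs (horizontal distance between holder and plate below 0.004 m and angle between the y axis of holder and the y axis of plate, either way round below 0.05 rad and angle between holder's own z axis and vertical below 0.04 rad and z of holder in the frame of plate between 0.041 and 0.047 m), for 0.2 s.
2. the lid is swung fully back (beyond 2.3 rad) with the tub still down (value of joint lid above 2.3 rad and value of joint tub below 0.3 rad), for 0.2 s.
3. the tub is tipped over the lamp base (beyond 1.6 rad) (value of joint tub above 1.6 rad and value of joint lid above 2.3 rad), for 0.1 s.
At the end, for the whole second after the job is handed in: The lamp base sits on the studs, flat on the plate (within 4 mm sideways, 3 mm in height, 0.05 rad), all three nuts lie inside its tray, the tub is back down (below 0.12 rad) and the lid is still fully open (beyond 2.3 rad) (all of step 1 and x of nut0_mid in the frame of holder between -0.052 and 0.052 m and y of nut0_mid in the frame of holder between -0.072 and 0.072 m and z of nut0_mid in the frame of holder between -0.042 and -0.008 m and x of nut1_mid in the frame of holder between -0.052 and 0.052 m and y of nut1_mid in the frame of holder between -0.072 and 0.072 m and z of nut1_mid in the frame of holder between -0.042 and -0.008 m and x of nut2_mid in the frame of holder between -0.052 and 0.052 m and y of nut2_mid in the frame of holder between -0.072 and 0.072 m and z of nut2_mid in the frame of holder between -0.042 and -0.008 m and value of joint lid above 2.3 rad and value of joint tub below 0.12 rad); the robot touches nothing.
It fails at once if the tub is tipped (beyond 0.5 rad) while the lid is not swung back past its catch (below 1.9 rad) (value of joint tub above 0.5 rad and value of joint lid below 1.9 rad).
It fails at once if a bystander is moved more than 20 mm (distance of any of driver_grip, switch_mid, junction_mid from where it was at the start of the episode above 0.02 m).
It also fails if it takes over 64 s, if anything falls off the work surface, if the arm or the gripper's body presses on something with over 40 N, if the wrist force passes 120 N, or if a joint passes its speed limit or range.

## Working session

There is one attempt and no reset: what is moved stays moved. The work goes in short steps, each a Python script; the robot and the scene stay as the last script left them, time stands still between calls to the robot, and variables do not carry over. Pictures are saved under pics/ and viewed, at most 10 in all, crops included, and the job is handed in when it is done.

```bash
mkdir -p pics; ls; python3 - <<'E'
from plant import r, viewer
import cv2, numpy as np
for n in("scene","top"):
    d=viewer.get_image(n); cv2.imwrite(f"pics/{n}0.png",d["color"][:,:,::-1]); print(n,d["fx"],d["fy"],d["cx"],d["cy"],np.round(d["R"],4).tolist(),np.round(d["t"],1))
    print("cam pos",-np.array(d["R"]).T@d["t"])
print(r.observe(), r.nose_length)
E
```

```text
pics
scene 518.2601031213779 518.2601031213779 282.04239125607336 203.11006394581779 [[0.5282, 0.849, -0.0147], [0.631, -0.404, -0.6623], [-0.5682, 0.3405, -0.7491]] [-261.6 -281.4 1817.8]
cam pos [1348.53743411 -510.57759561 1171.5702885 ]
top 485.42245545177985 485.42245545177985 273.5072620315718 200.32300230153697 [[-0.0153, -0.9998, -0.0142], [-0.994, 0.0167, -0.108], [0.1082, 0.0125, -0.9941]] [1.3000e+00 5.3850e+02 1.7475e+03]
cam pos [ 346.29345595  -29.52065143 1795.29994775]
{'time': 0.1, 'joint_pos': array([-1.36648238,  0.42667996,  0.07380431,  1.6065377 , -0.03414535,
        1.11076725, -0.06705308]), 'qd': array([-0.00055211, -0.00205591,  0.00062713, -0.00259055, -0.00228365,
        0.00116393, -0.00055245]), 'tau': array([ 6.88172717e-03, -9.51534033e+01,  3.77074733e+00, -4.64415836e+01,
        1.95773685e-02,  6.43088380e-03,  5.74628780e-05]), 'position': array([233.73350685, 632.86886461, 238.67446571]), 'orientation': array([ 1.75966132e-01,  9.84396057e-01, -5.60811757e-04, -9.01228809e-05]), 'contact_force': array([ 0.42179873, -0.41684509, -0.06952725]), 'torque': array([-0.02144331,  0.04256051, -0.01631605]), 'grip_force': 0.0, 'gripper_width': 1.0012969374977299} 8.0
```

View pics/scene0.png

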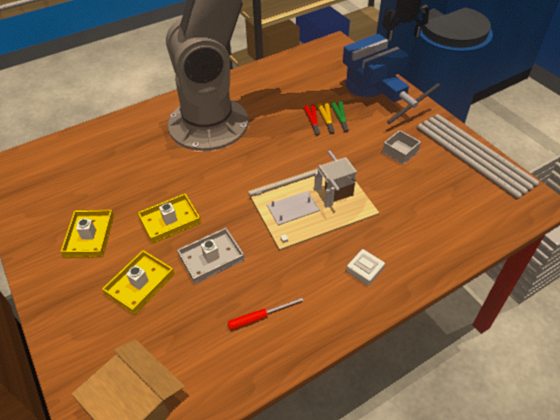

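View pics/top0.png

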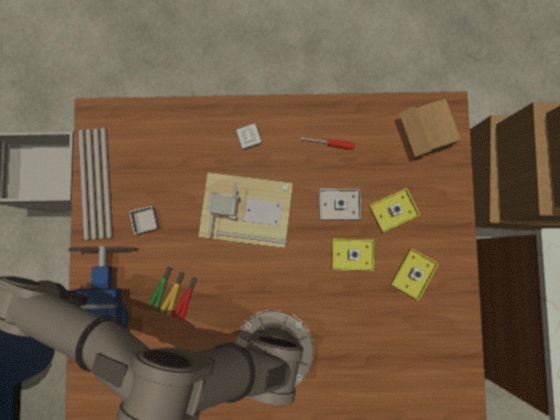

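The lamp base is the only grey tray, at top (340,204) and scene (210,253). The yellow look-alikes are at top (395,210), (353,254) and (415,274), and the grey junction box at (144,220) is a bystander. The board is at top (246,210). Next I'll make close crops.

```bash
python3 - <<'E'
import cv2,numpy as np
t=cv2.imread("pics/top0.png");s=cv2.imread("pics/scene0.png")
a=cv2.resize(t[168:253,193:368],None,fx=4.5,fy=4.5,interpolation=cv2.INTER_CUBIC)
cv2.imwrite("pics/ctop.png",a)
b=cv2.resize(s[145:285,170:385],None,fx=3.7,fy=3.7,interpolation=cv2.INTER_CUBIC)
cv2.imwrite("pics/cscene.png",b)
E
```

```text
(no output)
```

View pics/ctop.png

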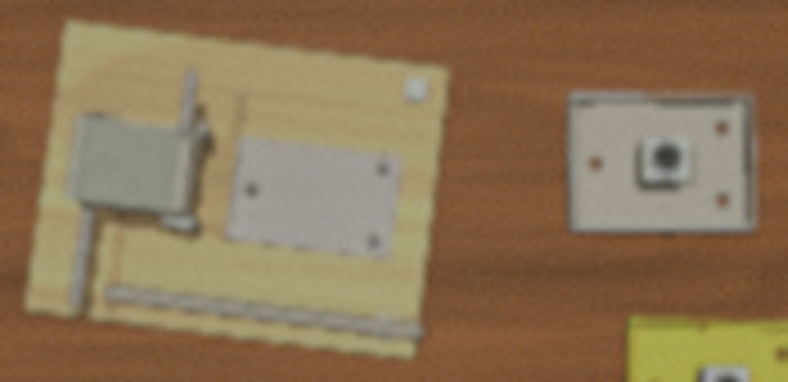

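View pics/cscene.png

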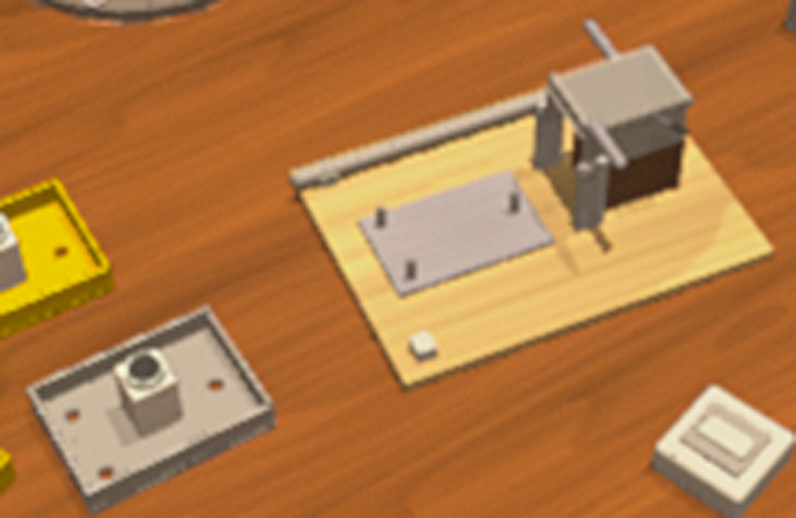

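The crops show the grey tray with its single hole towards the tub at ctop (596,163) and its double holes at (722,128) and (723,200). The studs are at (252,189), (383,168) and (373,241), the crank pin at (83,255), and the lid pin at (190,90). The tray choice is confirmed.

```bash
cat >vis.py <<'E'
import cv2,numpy as np
from plant import viewer
def ray(d,uv,z):
    uv=np.atleast_2d(np.asarray(uv,float)); R=np.array(d["R"]);t=np.array(d["t"])
    D=np.c_[(uv[:,0]-d["cx"])/d["fx"],(uv[:,1]-d["cy"])/d["fy"],np.ones(len(uv))]@R
    C=-R.T@t
    return C+D*((z-C[2])/D[:,2])[:,None]
def proj(d,X):
    p=np.asarray(X,float)@np.array(d["R"]).T+np.array(d["t"])
    return np.c_[d["fx"]*p[...,0]/p[...,2]+d["cx"],d["fy"]*p[...,1]/p[...,2]+d["cy"]]if p.ndim>1 else np.array([d["fx"]*p[0]/p[2]+d["cx"],d["fy"]*p[1]/p[2]+d["cy"]])
def tri(ds,uvs):
    A=[];b=[]
    for d,uv in zip(ds,uvs):
        R=np.array(d["R"]);t=np.array(d["t"]);x=[(uv[0]-d["cx"])/d["fx"],(uv[1]-d["cy"])/d["fy"]]
        for i in(0,1): A.append(R[i]-x[i]*R[2]); b.append(x[i]*t[2]-t[i])
    X,res,_,_=np.linalg.lstsq(np.array(A),np.array(b),rcond=None); return X
def blob(im,uv,w,dark=True):
    "centroid of dark (or bright) spot near uv, sub-pixel"
    u,v=np.round(uv).astype(int); g=im[v-w:v+w+1,u-w:u+w+1].astype(float).sum(2)/3
    bg=np.median(np.r_[g[0],g[-1],g[:,0],g[:,-1]]); q=(bg-g)if dark else(g-bg)
    q=np.clip(q-0.3*q.max(),0,None); Y,X=np.mgrid[-w:w+1,-w:w+1]
    return np.array([u+(q*X).sum()/q.sum(),v+(q*Y).sum()/q.sum()])
def rect(d,mask,z):
    n,l,st,_=cv2.connectedComponentsWithStats(mask.astype(np.uint8)); k=1+np.argmax(st[1:,4])
    c,_=cv2.findContours((l==k).astype(np.uint8),cv2.RETR_EXTERNAL,cv2.CHAIN_APPROX_NONE)
    p=ray(d,c[0][:,0,:],z)[:,:2].astype(np.float32); return cv2.minAreaRect(p)
E
python3 - <<'E'
from vis import *
T=viewer.get_image("top");S=viewer.get_image("scene");np.set_printoptions(precision=1,suppress=True)
ct=lambda x,y:((x+.5)/4.5-.5+193,(y+.5)/4.5-.5+168)
cs=lambda x,y:((x+.5)/3.7-.5+170,(y+.5)/3.7-.5+145)
H={"hole":((596,163),(216,385)),"hA":((722,128),(106,473)),"hB":((723,200),(72,415))}
print("tray holes z=6: top, scene, tri")
for k,(a,b) in H.items():
    ua=blob(T["color"],ct(*a),3);ub=blob(S["color"],cs(*b),3)
    print(k,ray(T,ua,6)[0],ray(S,ub,6)[0],tri((T,S),(ua,ub)))
ua=blob(T["color"],ct(666,157),4);ub=blob(S["color"],cs(145,366),4); print("collar62",ray(T,ua,62)[0],ray(S,ub,62)[0],tri((T,S),(ua,ub)))
print("studs tri (tops z=38)")
for n,a,b in(("stud",(252,189),(514,197)),("s2 far",(383,168),(411,264)),("s3 near",(373,241),(380,211))):
    ua=blob(T["color"],ct(*a),2); ub=cs(*b); print(n,ray(T,ua,38)[0],ray(S,ub,38)[0],ray(T,ua,16)[0],tri((T,S),(ua,ub)))
for n,d,roi in(("top",T,(195,170,300,250)),("scene",S,(245,160,385,255))):
    h=cv2.cvtColor(d["color"],cv2.COLOR_RGB2HSV); m=np.zeros(h.shape[:2],bool); x0,y0,x1,y1=roi;m[y0:y1,x0:x1]=1
    plate=m&(h[...,1]<45)&(h[...,2]>110); 
    board=m&(h[...,0]>=14)&(h[...,2]>90)|plate
    plate=cv2.morphologyEx(plate.astype(np.uint8),cv2.MORPH_CLOSE,np.ones((5,5)))
    print(n,"plate z16",rect(d,plate,16),"board z12",rect(d,board,12))
for n,a,b in(("crank tip z78",(78,305),(622,160)),("lidpin tip z121",(190,72),(590,24))):
    pass
print("crank tip top z78",ray(T,ct(77,304),78),"lid pin tip top z121",ray(T,ct(190,72),121))
print("pins scene: ",[ray(S,cs(590,24),78),ray(S,cs(622,160),121)])
E
```

```text
tray holes z=6: top, scene, tri
hole [ 524.6 -197.2    6. ] [ 526.5 -197.7    6. ] [ 524.8 -197.3    3.7]
hA [ 552.5 -301.5    6. ] [ 555.1 -301.9    6. ] [ 553.  -301.7    3.1]
hB [ 492.9 -300.1    6. ] [ 494.1 -301.1    6. ] [ 492.9 -300.6    4.3]
collar62 [ 523.2 -248.7   62. ] [ 524.1 -249.3   62. ] [ 523.3 -248.9   60.8]
studs tri (tops z=38)
stud [504.5  84.1  38. ] [513.4  81.2  38. ] [506.5  85.5  16. ] [505.8  85.5  28.3]
s2 far [519.8 -22.1  38. ] [528.4 -24.5  38. ] [521.9 -22.   16. ] [521.1 -21.2  28.5]
s3 near [460.8 -13.6  38. ] [468.6 -16.3  38. ] [462.2 -13.4  16. ] [461.6 -13.   29.3]
top plate z16 ((499.45867919921875, 34.65147399902344), (134.25465393066406, 84.67650604248047), 81.9493408203125) board z12 ((509.515625, 99.68766021728516), (341.30316162109375, 260.9564208984375), 82.68729400634766)
scene plate z16 ((501.8421325683594, 32.69682312011719), (130.87403869628906, 83.0958480834961), 81.0988540649414) board z12 ((511.4413757324219, 105.52887725830078), (347.0803527832031, 258.07781982421875), 82.0549545288086)
crank tip top z78 [[413.  219.6  78. ]] lid pin tip top z121 [[589.4 125.4 121. ]]
pins scene:  [array([[415.6, 221.8,  78. ]]), array([[587.1, 126.8, 121. ]])]
```

```bash
cat >ctl.py <<'E'
import numpy as np
from plant import r,kinematics,close_job
from scipy.spatial.transform import Rotation as Ro
def q(yaw): return (Ro.from_euler('z',yaw)*Ro.from_quat([0,1,0,0])).as_quat()
def st(m=""):
    o=r.observe(); print(m,"t%.1f"%o["time"],"pos",np.round(o["position"],1),"F",np.round(o["contact_force"],1),"w %.3f g %.0f"%(o["gripper_width"],o["grip_force"])); return o
E
python3 - <<'E'
from ctl import *
from vis import *
C=np.array([524.0,-249.0]); Y=-0.018
r.move_ptp([*C,230],q(Y)); st("above")
r.movel([*C,33],velocity=150,guard=15); st("down")
r.command_gripper(0.0,60); st("grip")
r.movel([*C,90],velocity=100); o=st("lift")
P=np.array([499.5,34.0]); D=P-np.array([523.65,-249.0])
print("disp",D)
r.movel([*(o["position"][:2]),150],velocity=150)
r.move_ptp([*(C+D),150],q(-0.140)); st("over")
r.movel([*(C+D),85],velocity=100); st("low")
for n in("scene","top"):
    d=viewer.get_image(n); cv2.imwrite(f"pics/{n}1.png",d["color"][:,:,::-1])
t=cv2.imread("pics/top1.png");s=cv2.imread("pics/scene1.png")
b=cv2.resize(s[130:260,225:385],None,fx=4,fy=4,interpolation=cv2.INTER_CUBIC)
cv2.imwrite("pics/c1.png",b)
E
```

```text
above t3.4 pos [ 524.3 -248.4  229.9] F [ 0.   0.2 -0.4] w 1.002 g 0
down t4.9 pos [ 524.4 -249.2   33.7] F [ 1.1 -0.7 -0.5] w 0.997 g 0
grip t5.4 pos [ 524.2 -249.2   33.5] F [-1.8  0.3  7.6] w 0.412 g 61
lift t6.1 pos [ 524.  -248.6   89.8] F [ 0.2  1.  -4.5] w 0.412 g 60
disp [-24.15 283.  ]
over t7.8 pos [500.1  32.9 149.9] F [-0.   0.1 -3.9] w 0.413 g 60
low t8.6 pos [500.2  33.6  85.4] F [-0.4 -0.4 -3.6] w 0.414 g 60
```

View pics/c1.png

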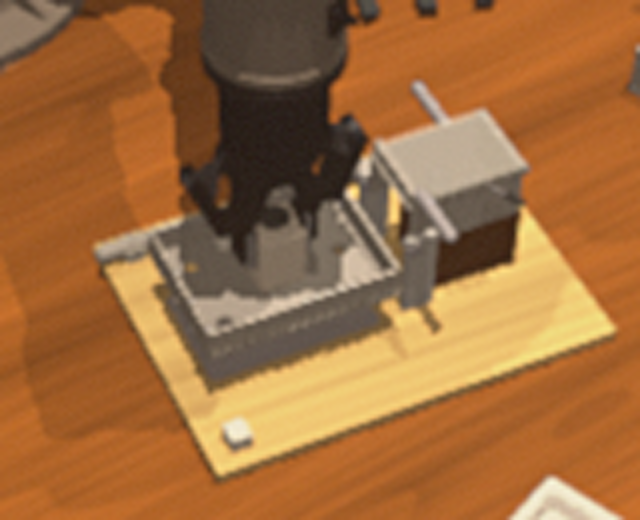

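The picture shows the tray held level over the studs and aligned with the board, with its rim corner at c1 (210,335). The studs are hidden, so I'll lower with a guard and search around the spot if it catches.

```bash
python3 - <<'E'
from ctl import *
P0=np.array([499.85,34.0]); Q=q(-0.140)
offs=[(0,0)]+[(a*np.cos(t),a*np.sin(t)) for a in(1.5,2.8) for t in np.arange(0,6.28,np.pi/3)]
for k,(dx,dy) in enumerate(offs):
    P=P0+[dx,dy]
    if k: r.movel([*P,73],Q,velocity=60)
    hit=r.movel([*P,49.0],Q,velocity=40,guard=12)
    o=st(f"{k} {dx:.1f},{dy:.1f} hit={hit}")
    if o["position"][2]<53: break
    r.movel([*o["position"][:2],73],Q,velocity=60)
    if o["time"]>25: break
E
```

```text
0 0.0,0.0 hit=True t9.5 pos [499.6  33.9  49.4] F [-2.1  0.9 13.1] w 0.411 g 62
```

```bash
python3 - <<'E'
from ctl import *
from vis import *
Y=-0.140; Q=q(Y); ex=np.array([np.cos(Y),np.sin(Y)]); ey=np.array([-np.sin(Y),np.cos(Y)])
P=np.array([499.6,33.9])
r.command_gripper(1.0); st("rel")
r.movel([*P,190],Q,velocity=200)
piv=P+93*ey; L=piv+54*ex+8*ey
r.move_ptp([*L,190],Q); r.command_gripper(0.5,25); st("over lid pin")
for n in("scene","top"):
    d=viewer.get_image(n); cv2.imwrite(f"pics/{n}2.png",d["color"][:,:,::-1])
    print(n,"pred lid grip px",proj(d,[*L,121]),"pred crank px",proj(d,[*(piv-88*ex+80*ey),78]))
s=cv2.imread("pics/scene2.png");t=cv2.imread("pics/top2.png")
b=cv2.resize(s[130:260,225:385],None,fx=4,fy=4,interpolation=cv2.INTER_CUBIC)
cv2.imwrite("pics/c2.png",b)
E
```

```text
rel t10.1 pos [498.9  34.   48.9] F [ 0.9 -0.4 -0.3] w 1.000 g 0
over lid pin t12.0 pos [567.1 126.3 190.1] F [-0.6 -0.8 -0.6] w 0.497 g 0
scene pred lid grip px [333.41470906 183.54233774] pred crank px [331.9113814  155.58002228]
top pred lid grip px [234.6087051  189.93367694] pred crank px [210.30869725 228.48263899]
```

View pics/c2.png

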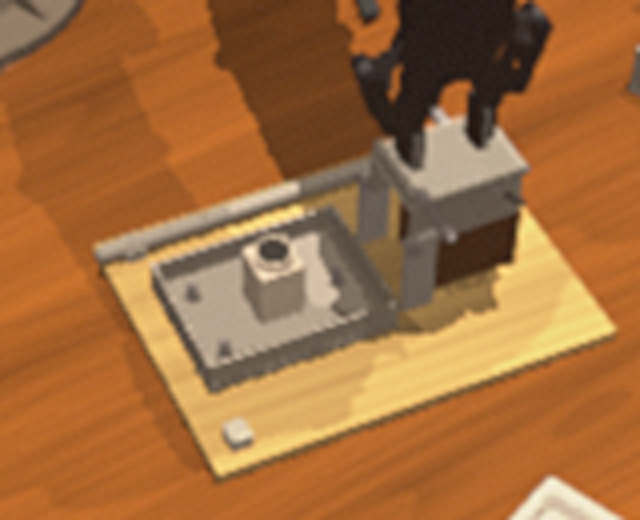

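The tray is seated flat, with studs poking through its floor at c2 (192,293) and (223,348). The predicted lid-pin grip, c2 (434,214), falls on the pin. Next is the lid.

```bash
python3 - <<'E'
from ctl import *
from vis import *
Y=-0.140; Q=q(Y); ex=np.array([np.cos(Y),np.sin(Y)]); ey=np.array([-np.sin(Y),np.cos(Y)])
P=np.array([499.6,33.9]); piv=P+93*ey; L=piv+54*ex+8*ey
hit=r.movel([*L,110],Q,velocity=100,guard=10); st(f"down {hit}")
if not hit:
    r.command_gripper(0.0,25); o=st("grip")
    H=piv+54*ex+90*ey; rad=np.hypot(82,8); a0=np.arctan2(8,82)
    for th in np.arange(0.2,2.46,0.225):
        a=a0+th; r.movel([*(H-rad*np.cos(a)*ey),113.5+rad*np.sin(a)-11],Q,velocity=90)
        o=st(f"th {th:.2f}")
        if np.linalg.norm(o["contact_force"])>40: print("HIGH");break
for n in("scene",):
    d=viewer.get_image(n); cv2.imwrite(f"pics/{n}3.png",d["color"][:,:,::-1])
s=cv2.imread("pics/scene3.png")
b=cv2.resize(s[110:240,225:385],None,fx=4,fy=4,interpolation=cv2.INTER_CUBIC)
cv2.imwrite("pics/c3.png",b)
E
```

```text
down False t13.0 pos [567.5 126.3 110.5] F [ 0.1 -0.9 -0.5] w 0.501 g 0
grip t13.4 pos [567.3 125.5 110.4] F [-1.1 -5.9  2.8] w 0.102 g 26
th 0.20 t13.8 pos [567.7 128.6 127. ] F [ 0.1 -6.4  0.3] w 0.103 g 25
th 0.43 t14.1 pos [568.8 135.4 144.1] F [ -1.4 -10.1   4.3] w 0.104 g 25
th 0.65 t14.5 pos [570.3 145.5 159.2] F [ -3.4 -14.   10. ] w 0.105 g 25
th 0.88 t14.8 pos [572.7 159.2 171.9] F [ -5.5 -14.8  20.9] w 0.103 g 26
th 1.10 t15.2 pos [575.1 177.2 180.5] F [-5.4 -6.4 19.9] w 0.108 g 26
th 1.33 t15.6 pos [577.5 196.  184.8] F [-0.7 -1.9 11.8] w 0.105 g 26
th 1.55 t15.9 pos [580.  214.7 185.2] F [-0.5 -0.5  8.4] w 0.103 g 26
th 1.78 t16.3 pos [582.4 232.2 181.4] F [0.9 1.6 5.3] w 0.102 g 26
th 2.00 t16.6 pos [584.6 248.5 173.7] F [2.2 1.6 2.6] w 0.101 g 25
th 2.23 t17.0 pos [586.6 263.3 162.5] F [3.1 2.  2.1] w 0.106 g 25
th 2.45 t17.3 pos [588.3 275.2 148.1] F [ 3.8 -0.5  0.6] w 0.105 g 25
```

View pics/c3.png

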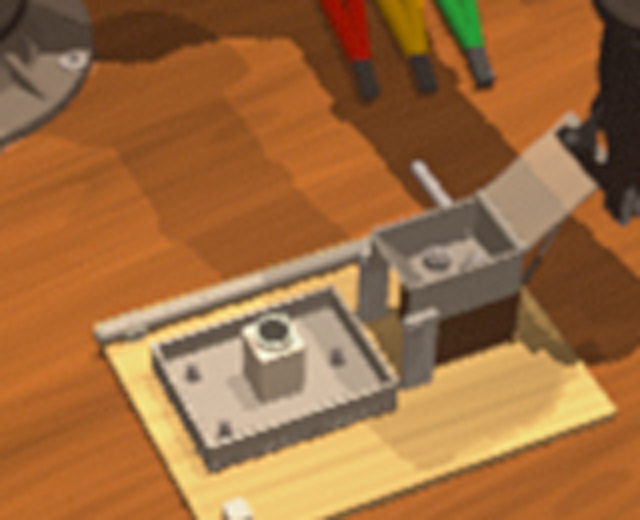

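The lid is swung back, c3 (540,180), and the tub is level with the nuts visible at (437,260). Next I'll release the lid, then grip and swing the crank.

```bash
python3 - <<'E'
from ctl import *
from vis import *
Y=-0.140; Q=q(Y); ex=np.array([np.cos(Y),np.sin(Y)]); ey=np.array([-np.sin(Y),np.cos(Y)])
P=np.array([499.6,33.9]); piv=P+93*ey; K=piv-88*ex
r.command_gripper(0.4); p=r.observe()["position"]
r.movel([*p[:2],260],Q,velocity=200); st("up")
C=K+80*ey
r.move_ptp([*C,260],Q); r.command_gripper(0.5,30)
hit=r.movel([*C,67],Q,velocity=150,guard=10); st(f"down {hit}")
if not hit:
    r.command_gripper(0.0,30); st("grip")
    for a in np.arange(0.2,2.06,0.2):
        r.movel([*(K+80*np.cos(a)*ey),78+80*np.sin(a)-11],Q,velocity=70)
        o=st(f"tip {a:.2f}")
        if np.linalg.norm(o["contact_force"])>50: print("HIGH");break
    r.pause(1.0)
d=viewer.get_image("scene"); cv2.imwrite("pics/scene4.png",d["color"][:,:,::-1])
s=cv2.imread("pics/scene4.png")
cv2.imwrite("pics/c4.png",cv2.resize(s[110:240,225:385],None,fx=4,fy=4,interpolation=cv2.INTER_CUBIC))
E
```

```text
up t18.5 pos [587.3 275.4 259. ] F [-0.2  0.5 -0.5] w 0.402 g 0
down False t20.9 pos [436.9 217.7  67.5] F [-0.4 -0.8  0.6] w 0.500 g 0
grip t21.3 pos [436.5 216.6  67.3] F [-1.9 -6.1  9.7] w 0.103 g 30
tip 0.20 t21.7 pos [436.2 215.2  83.2] F [ 1.  -6.5 -5.2] w 0.107 g 29
tip 0.40 t22.0 pos [435.7 211.1  98.3] F [ 1.9 -4.6 -5.6] w 0.106 g 29
tip 0.60 t22.4 pos [434.8 204.5 112.3] F [0.3 3.9 0.3] w 0.101 g 29
tip 0.80 t22.8 pos [433.5 195.5 124.8] F [-1.7 13.   7.8] w 0.098 g 30
tip 1.00 t23.2 pos [432.2 184.  135.2] F [-5.7 17.4 18.4] w 0.103 g 31
tip 1.20 t23.5 pos [430.3 169.2 142.6] F [-7.6 13.6 27.8] w 0.105 g 32
tip 1.40 t23.9 pos [428.  152.9 146.7] F [-9.7  6.7 33.1] w 0.102 g 33
tip 1.60 t24.3 pos [425.9 136.  147.4] F [-2.2  0.1 17.2] w 0.099 g 33
tip 1.80 t24.7 pos [423.6 120.1 145.1] F [ 3.1 -2.7  6.8] w 0.101 g 32
tip 2.00 t25.0 pos [421.4 105.  139.8] F [ 4.6 -3.8  4.2] w 0.105 g 32
```

View pics/c4.png

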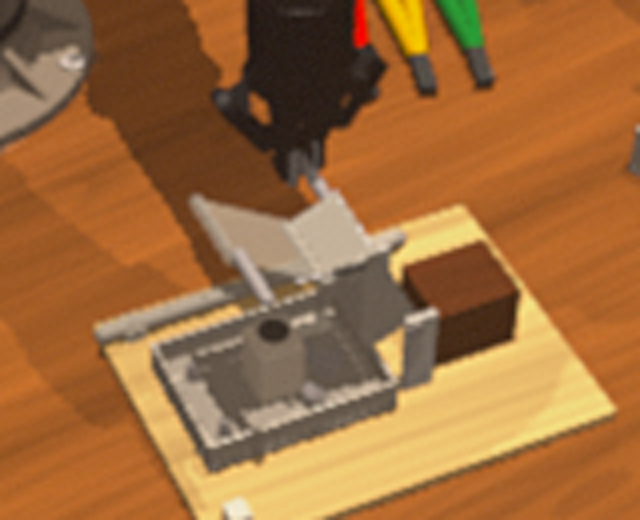

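The tub is tipped, c4 (340,250), with the lid still open, and one nut is visible at (315,390). I'll go on to the stop, then swing back.

```bash
python3 - <<'E'
from ctl import *
from vis import *
Y=-0.140; Q=q(Y); ex=np.array([np.cos(Y),np.sin(Y)]); ey=np.array([-np.sin(Y),np.cos(Y)])
P=np.array([499.6,33.9]); piv=P+93*ey; K=piv-88*ex
for a in [2.07]+list(np.arange(1.9,-0.01,-0.19)):
    r.movel([*(K+80*np.cos(a)*ey),78+80*np.sin(a)-11],Q,velocity=80)
    o=st(f"tip {a:.2f}")
    if a>2: r.pause(0.8)
r.command_gripper(0.5); st("rel")
r.movel([*(K+80*ey),260],Q,velocity=150)
r.move_ptp([430,320,300],Q); st("away")
for n in("scene","top"):
    d=viewer.get_image(n); cv2.imwrite(f"pics/{n}5.png",d["color"][:,:,::-1])
s=cv2.imread("pics/scene5.png");t=cv2.imread("pics/top5.png")
a=cv2.resize(s[130:260,235:385],None,fx=4,fy=4,interpolation=cv2.INTER_CUBIC)[:520]
b=cv2.resize(t[168:253,260:300],None,fx=5,fy=5,interpolation=cv2.INTER_CUBIC)
c=np.zeros((520,800,3),np.uint8); c[:,:600]=a; c[:425,600:]=b; cv2.imwrite("pics/c5.png",c)
E
```

```text
tip 2.07 t26.3 pos [420.7 100.2 137.3] F [ 4.5 -2.3  2.4] w 0.103 g 32
tip 1.90 t27.4 pos [422.4 112.6 142.9] F [ 2.4 -5.4  7.5] w 0.101 g 32
tip 1.71 t27.8 pos [424.3 127.4 146.4] F [-0.5 -5.3 13.5] w 0.098 g 33
tip 1.52 t28.1 pos [426.3 142.5 146.9] F [ 3.9 -2.   1.3] w 0.102 g 32
tip 1.33 t28.5 pos [428.3 157.2 144.7] F [ 4.2 -0.5  4.5] w 0.101 g 32
tip 1.14 t28.8 pos [430.2 171.5 139.6] F [3.2 0.9 0.6] w 0.104 g 31
tip 0.95 t29.2 pos [432.  184.6 131.9] F [3.6 1.9 1.7] w 0.103 g 31
tip 0.76 t29.5 pos [433.4 195.7 121.8] F [3.6 0.4 0.1] w 0.105 g 31
tip 0.57 t29.8 pos [434.6 204.8 109.6] F [ 3.4 -1.1 -3.4] w 0.108 g 31
tip 0.38 t30.2 pos [435.6 211.6  96.1] F [ 2.6 -1.9 -2. ] w 0.105 g 31
tip 0.19 t30.5 pos [436.1 215.6  81.5] F [ 2.9 -4.5 -2.3] w 0.101 g 30
tip 0.00 t30.9 pos [436.5 216.6  66.7] F [ 1.8 -7.4 -2.8] w 0.102 g 32
rel t31.3 pos [436.5 217.7  67. ] F [ 0.2 -0.4  0.2] w 0.502 g 0
away t33.2 pos [429.9 320.5 299.6] F [-0.3 -0.1 -1.2] w 0.504 g 0
```

View pics/c5.png

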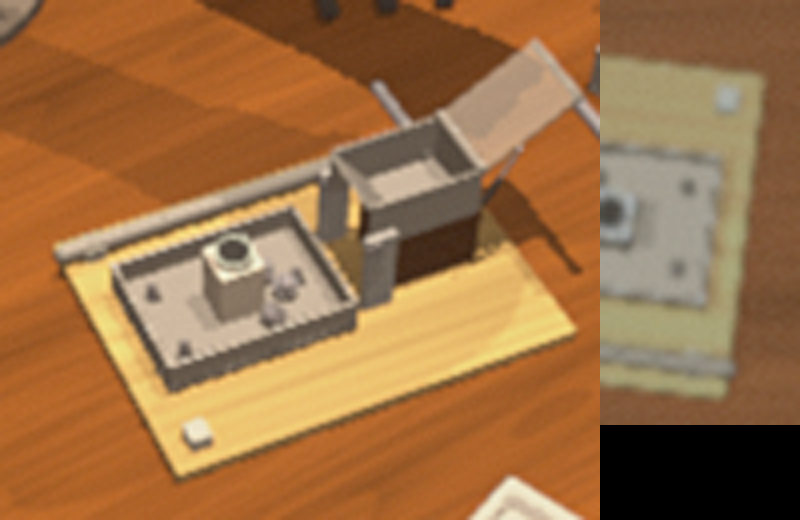

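The tub is back down and looks empty, the lid is open, and there is a nut cluster around c5 (283,290). One closer look will let me count them.

```bash
python3 - <<'E'
import cv2,numpy as np
s=cv2.imread("pics/scene5.png");t=cv2.imread("pics/top5.png")
a=cv2.resize(s[155:225,275:365],None,fx=8,fy=8,interpolation=cv2.INTER_CUBIC)[:,:400*2][:560,:500]
a=cv2.resize(s[178:222,282:332],None,fx=8,fy=8,interpolation=cv2.INTER_CUBIC)
b=cv2.resize(t[180:235,205:255],None,fx=8,fy=8,interpolation=cv2.INTER_CUBIC)
c=np.zeros((440,800,3),np.uint8);c[:352,:400]=a;c[:,400:]=b;cv2.imwrite("pics/c6.png",c)
E
```

```text
(no output)
```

View pics/c6.png

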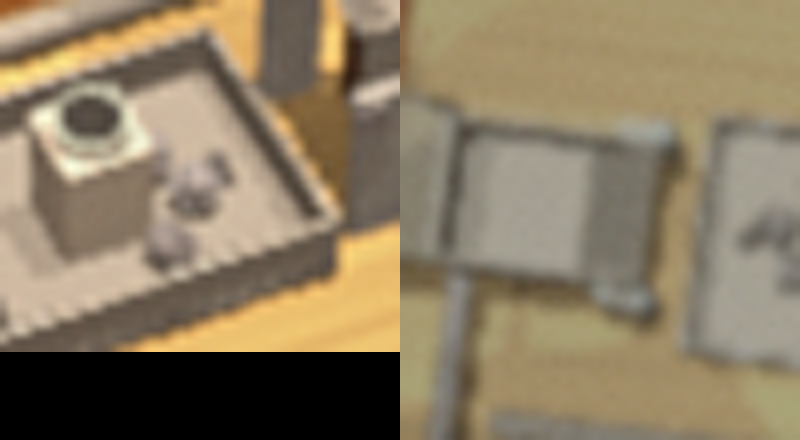

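The crop shows an empty tub and three nuts in the tray, at c6 (195,185), (168,245) and (158,165), with the stud at (222,168). I'm handing the job in.

```bash
python3 -c "
from plant import close_job
print(close_job())"
```

```text
the job is handed in; nothing more can be done
None
```

I handed the job in at about 33 s; no verdict came back. In the last pictures the lamp base sat on its studs with all three nuts in its tray, the tub was back down and empty, the lid was open, and the arm was clear.

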